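# Dispense one roller from the gated magazine and load it on the lapping plate

## Robot

A 6-joint arm with a two-finger parallel gripper is mounted at the origin on the work surface. World frame = base frame: x ahead of the robot, y to its left, z up, the work surface at z = 0. Lengths are in m, angles in rad, forces in N, time in s.
With the tool pointing down it reaches from about 0.275 to 0.825 m from the base axis. Payload 4.9 kg.
Tool frame: the origin (TCP) lies midway between the tips of the shut fingers; the grasp point (between the pads) lies 19 mm behind it (bot.grip_depth is the distance from the TCP to the grasp point, in m); y points along the fingers, x is the direction in which the jaws open and shut, and the axes are right-handed (so a half turn about y gives the same grasp; the last joint's range is limited). The gripper opens to 85 mm and grips with 20 to 120 N. Pads are 22 mm wide; open, the fingers measure 114 mm over their backs; the gripper's body (76 mm by 85 mm) begins 54 mm behind the grasp point. The pads swing forward as they close: fully open they stand 13 mm farther back than shut.
Start: joints at [1.046, 0.326, -0.193, 1.052, 0, 1.437], TCP at [0.21, 0.509, 0.231] pointing down, gripper open.
Joint ranges: [-2.65, 2.65], [-0.97, 1.79], [-1.3, 1.35], [-1.93, 2.1], [-1.47, 1.37], [-3.14, 3.14]. Speed limits (rad/s): [2.57, 2.57, 3.14, 3.14, 3.14, 3.14].

## Interface

Orientations are given as a unit quaternion [w, x, y, z].
In Python, from cell import bot gives the robot as it stands. Calls block until the motion is done:
- bot.move_pose(position, orientation): joint-space move of the TCP to a pose.
- bot.move_linear(position, speed=0.15, rotation=None, until_force=None): straight line of the TCP; rotation=None keeps the orientation; speed is the mean speed in m/s. With until_force (N) it stops when the force on the tool has changed by that much, and returns True; else False.
- bot.goto_joints(angles): joint-space move.
- bot.set_gripper(opening, grasp_force=None): opening from 0.0 (shut) to 1.0 (fully open); grasp_force is the grip in N (None keeps the last); returns when the fingers have stopped.
- bot.wait(seconds).
- bot.solve_ik(position, orientation): joint angles nearest the present ones, or None.
- bot.camera(name): name is "side" or "top" or "wrist"; returns the picture (400x640x3 uint8, red, green, blue); there is no depth.
- bot.calibration(name): a dict with "mtx" (3x3 intrinsics, pixels), "extrinsics" (4x4, takes a point from world to camera coordinates); the wrist camera has in their place "hand_eye" (4x4, takes a point from camera to tool coordinates, whose origin is the TCP and whose axes are the tool frame's). Camera axes: x right, y down, z forward; pixel columns grow to the right and rows downward; lengths in m; the calibration is good to about 2 mm. A picture is of the moment at which its call begins: read the wrist's pose just before it. calibration takes no time and is no camera call.
A pose or a line that the arm cannot do raises bot.PlanningError and nothing moves.
- bot.close_job(): hands the job in, once; it reports no verdict.
Trained networks look in the newest picture that a camera, given by its name, has taken for a name from the list of things; names that differ only in an ending like _2 or _b are one class to them, and where a whole thing is asked for, a point or a joint stands for the part that bears it (a point fixed in the world has none). Each returns a list of dicts, best first, with "confidence" (0 to 1); they miss things now and then, are a little off and sometimes report something else, mostly with a low value. They report only what shows in the picture. A call takes as long as a camera call. They do not tell look-alikes from the thing itself.
- bot.search_frame(camera, thing): "bbox" ([left, top, width, height] in pixels, round what is visible of it).
Readings, each from a call of its own:
- bot.read_clock(): time.
- bot.read_joint_positions(): joint angles.
- bot.read_joint_vel(): joint speeds.
- bot.read_joint_efforts(): joint torques, N m.
- bot.read_position(): TCP position.
- bot.read_tool_rot(): TCP orientation.
- bot.read_ft_force(): force on the tool from outside, world axes, zero at the start.
- bot.read_moment(): the same for the moment, N m.
- bot.read_gripper_width(): opening from 0.0 (shut) to 1.0 (fully open).
Only numpy, scipy, OpenCV 4.12 (cv2) and the standard library are available. Lean on these libraries where they do the work, as an engineer would, in place of code of your own. Each camera call takes 0.05 s, during which the arm holds its last target.

## Task

Pull the stiff slide gate of the roller magazine open until the middle of its red grip is level with the red lines on the guide arms, so that the first roller drops and rolls out to the end stops while the other two stay in the magazine; leave the gate there. Then take that roller from the runway and lay it, lowered and not dropped, flat in the empty bay of the blue carrier on the copper lapping plate. Leave the roller already in the carrier and the things standing around where they are.

Things in the scene. Friction and masses are not known exactly. Their poses are not given: they have to be found in the camera images.
- magazine: Fixed grey magazine, 123 (x) x 146 (y) x 162 mm high, two fixed bars over its open top. Origin: centre of its underside on the deck, z up. Three white rollers lie along x in bays at y -47, -1, +46 mm on a flat gate blade (top z 106 mm) that pulls out to +y between guide arms (x +-57, y 73 to 203, top z 114 mm) with red lines at y 184 mm. A runway slopes 12 degrees down to -y below it.
- gate (a joint): Travel of the slide gate, m: 0 shut, grows as it is pulled to the magazine's +y; starts 0 to 0.012, hard stop 0.125. At 0.050 the middle of the grip is level with the red lines. Stiff: about 10 N of friction; stays where left. The bay at y -47 opens first, its roller drops at about 0.040; the second would drop at about 0.085.
- gate_grip (a point): Point in the gate's red grip, on its middle plane, 15 mm under its top; moves with the gate. The grip is an upright fin, 70 mm along the magazine's x, 12 mm thick along y, from z 106 to 156 mm. It stands 56 mm clear of the magazine's wall when shut. Axes parallel to the magazine's: pull along +y.
- catch (a point): Fixed point: middle of a roller resting at the runway's end stops, 46 mm over the deck; axes as the magazine's, roller along x. Runway: two rails at x +-40 mm, 8 mm wide, 72 mm open between them down to the deck, so fingers fit there. Stops: at x +-40, 12 mm wide, face at magazine y -175, top z 62 mm. Cheeks at x +-57, top z 67 mm.
- roller_1: First roller, in the bay nearest the runway (magazine y -47 mm) at the start: white ceramic cylinder, 40 mm diameter, 100 mm long, 0.3 to 0.5 kg. Origin at its middle, x along its axis.
- roller_2: Second roller, same size, middle bay of the magazine. To stay there.
- roller_3: Third roller, same size, last bay of the magazine. To stay there.
- lap_plate: Fixed copper lapping plate, 250 mm diameter, top at 40 mm, turned any way; origin: centre of its underside, z up. Blue carrier on it, ribs 12 mm high, two bays along x at y +55 mm (empty) and -55 mm (holds a roller). A bay is 50 mm wide, 114 long; ribs stand only at |x| 30 to 57 mm, so its middle 60 mm is open sideways for fingers.
- free_bay (a point): Fixed point: where the middle of a roller lies when seated in the empty bay (60 mm above the deck). Axes parallel to the lap_plate's: the roller must lie along x (either way round).
- roller_old: Roller already in the carrier's other bay, same size. Not to be disturbed.
- bottle: Closed clear bottle with a blue band, 72 mm diameter, 150 mm high, standing on a grey stirrer (150 x 170 mm, 45 mm high) at the right. Origin: centre of its underside. Not to be disturbed.
- ring: Steel conditioning ring, 110 mm outside, 90 mm inside, 25 mm high, lying on the deck. Origin: centre of its underside. Not to be disturbed.
- wrench: Wrench, 180 mm long, lying on the deck beyond the magazine. Not to be disturbed.
Mind the look-alikes: they are no part of the job. Leave any purple look-alike of the roller_2 alone. Leave any yellow look-alike of the roller_1 alone.

How it is judged:
On the way, in this order (a step that is already met when the one before it is completed fails the run):
1. the gate stands open at the red lines (44 to 56 mm), the first roller has rolled out to the end stops and the other two are still in the magazine (value of joint gate between 0.044 and 0.056 m and y of roller_1 in the frame of catch between -0.02 and 0.02 m and z of roller_1 in the frame of catch between -0.015 and 0.015 m and z of each of roller_2, roller_3 in the frame of magazine above 0.115 m and linear speed of roller_1 below 0.05 m/s), for 0.2 s.
2. that roller lies in the empty bay of the carrier (x of roller_1 in the frame of free_bay between -0.012 and 0.012 m and y of roller_1 in the frame of free_bay between -0.01 and 0.01 m and z of roller_1 in the frame of free_bay between -0.006 and 0.006 m and angle between the x axis of roller_1 and the x axis of free_bay, either way round below 0.12 rad), for 0.2 s.
At the end, for the whole second after the job is handed in: The first roller lies at rest in the formerly empty bay (middle within 12 mm along and 10 mm across, within 6 mm of its seated height, axis within 0.12 rad), the gate still stands 44 to 56 mm open, and the other two rollers are still in the magazine (all of step 2 and value of joint gate between 0.044 and 0.056 m and z of each of roller_2, roller_3 in the frame of magazine above 0.115 m and linear speed of roller_1 below 0.02 m/s and velocity of joint gate below 0.005 m/s); the robot touches nothing.
It fails at once if the second or third roller leaves the magazine (z of any of roller_2, roller_3 in the frame of magazine below 0.1 m).
It fails at once if the roller is let go more than 15 mm above its place in the carrier (horizontal distance between roller_1 and free_bay below 0.08 m and z of roller_1 in the frame of free_bay above 0.015 m and contact force between roller_1 and anything else below 0.05 N).
It fails at once if a bystander is disturbed (moved over 20 mm) or the roller already in the carrier is moved over 15 mm (distance of any of bottle, ring, wrench from where it was at the start of the episode above 0.02 m or distance of roller_old from where it was at the start of the episode above 0.015 m).
It also fails if it takes over 59 s, if anything falls off the work surface, if the arm or the gripper's body presses on something with over 40 N, if the wrist force passes 120 N, or if a joint passes its speed limit or range.

## Working session

There is one attempt and no reset: what is moved stays moved. The work goes in short steps, each a Python script; the robot and the scene stay as the last script left them, time stands still between calls to the robot, and variables do not carry over. Pictures are saved under pics/ and viewed, and the job is handed in when it is done.

```bash
ls; mkdir -p pics; python3 - <<'E'
from cell import bot
import cv2
for n in ["side","top","wrist"]:
    im=bot.camera(n); cv2.imwrite(f"pics/{n}0.png",im[:,:,::-1])
    c=bot.calibration(n); print(n,{k:v.tolist() if hasattr(v,'tolist') else v for k,v in c.items()})
    for t in ["magazine","gate","gate_grip","roller_1","lap_plate","bottle","ring","wrench"]:
        print(t,[(d['bbox'],round(d['confidence'],2)) for d in bot.search_frame(n,t)][:5])
print(bot.read_clock(),bot.read_position(),bot.read_tool_rot())
E
```

```text
pics
side {'mtx': [[518.8198798018155, 0.0, 315.65167131208574], [0.0, 518.8198798018155, 200.83274565045647], [0.0, 0.0, 1.0]], 'extrinsics': [[0.8866610098784048, -0.46240980207661425, -0.003070587056800183, -0.5651918524056286], [-0.34649493452981167, -0.659970086839134, -0.6666188902384385, 0.17709919608813324], [0.30622461348916513, 0.5921289212840495, -0.7453923977828049, 1.3858573154879472], [0.0, 0.0, 0.0, 1.0]]}
magazine [([228.7, 88.2, 67.7, 115.1], 0.58)]
gate [([239.8, 89.7, 25.1, 15.2], 0.82)]
gate_grip [([239.0, 89.3, 24.0, 18.5], 0.64)]
roller_1 [([199.1, 149.3, 20.8, 32.2], 0.83), ([207.4, 189.7, 36.2, 15.0], 0.73), ([244.8, 114.4, 24.4, 12.7], 0.61), ([251.7, 126.9, 26.1, 10.2], 0.4)]
lap_plate [([297.3, 207.6, 90.8, 78.5], 0.93)]
bottle [([392.8, 311.7, 38.4, 51.5], 0.81)]
ring [([332.7, 153.4, 38.2, 27.0], 0.67), ([240.6, 89.9, 24.5, 18.8], 0.56)]
wrench [([290.2, 115.7, 34.3, 21.1], 0.56)]
top {'mtx': [[362.1185778648658, 0.0, 314.7811304385859], [0.0, 362.1185778648658, 196.53753938436114], [0.0, 0.0, 1.0]], 'extrinsics': [[-0.0009387828056515411, -0.999987464692
[... 833 characters left out ...]
7, 8.5, 52.8], 0.94), ([122.8, 175.6, 153.6, 68.0], 0.17)]
wrist {'mtx': [[279.14509531580126, 0.0, 321.9254288764129], [0.0, 279.14509531580126, 199.28986597366261], [0.0, 0.0, 1.0]], 'hand_eye': [[0.9999998464200398, 0.0002100050872039895, 0.0005128915677058831, -0.00045786065466579817], [-0.0004205294016451844, -0.31526327863614045, 0.9490041561018654, -0.1425994609831401], [0.0003609915777785393, -0.9490042260398287, -0.31526314190470495, 0.08189380134758249], [0.0, 0.0, 0.0, 1.0]]}
magazine [([181.0, 381.0, 8.6, 18.1], 0.52)]
gate []
gate_grip []
roller_1 []
lap_plate []
bottle []
ring []
wrench []
1.35 [0.209498   0.5085704  0.23130324] [ 0.58756105 -0.58755156 -0.39343583  0.39339983]
```

View pics/top0.png

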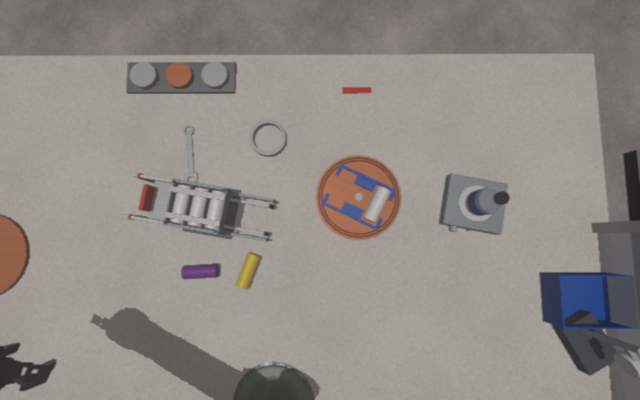

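View pics/side0.png

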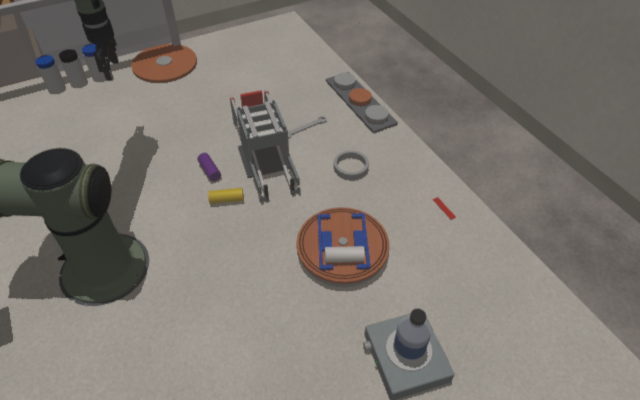

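View pics/wrist0.png

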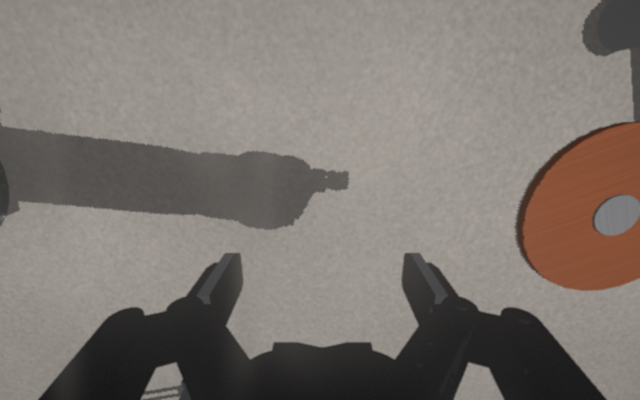

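```bash
python3 - <<'E'
import cv2
im=cv2.imread("pics/top0.png"); cv2.imwrite("pics/topc.png",cv2.resize(im[110:300,110:300],None,fx=3.15,fy=3.15,interpolation=cv2.INTER_CUBIC))
cv2.imwrite("pics/topd.png",cv2.resize(im[140:260,300:420],None,fx=5,fy=5,interpolation=cv2.INTER_CUBIC))
E
```

```text
(no output)
```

View crops.

View pics/topc.png

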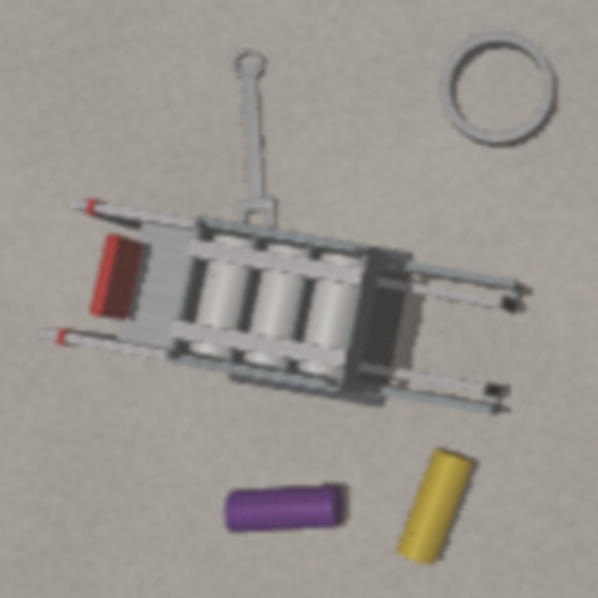

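View pics/topd.png

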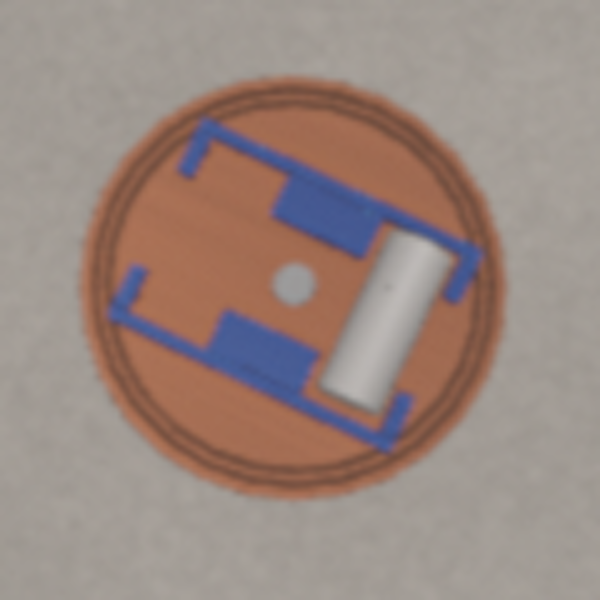

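```bash
cat > h.py <<'E'
import numpy as np, cv2
from scipy.spatial.transform import Rotation as R
from scipy.optimize import least_squares
def proj(K,T,P):
    p=(T[:3,:3]@np.asarray(P,float).T).T+T[:3,3]; q=(K@p.T).T; return q[:,:2]/q[:,2:]
def ray(K,T,uv,z):
    d=T[:3,:3].T@(np.linalg.inv(K)@[uv[0],uv[1],1]); c=-T[:3,:3].T@T[:3,3]
    return c+d*(z-c[2])/d[2]
def world(pose,P):
    x,y,a=pose; c,s=np.cos(a),np.sin(a); P=np.atleast_2d(np.asarray(P,float))
    return np.c_[x+c*P[:,0]-s*P[:,1], y+s*P[:,0]+c*P[:,1], P[:,2]]
def fit(views,guess):
    # views: list of (K,T,P local,uv)
    f=lambda p: np.concatenate([(proj(K,T,world(p,P))-uv).ravel() for K,T,P,uv in views])
    r=least_squares(f,guess,loss='soft_l1',f_scale=1.5); return r.x,f(r.x)
def wq(yaw):
    # tool pointing down, tool y = -z, tool x = (cos yaw, sin yaw,0)
    x=np.array([np.cos(yaw),np.sin(yaw),0]);y=np.array([0,0,-1.]);z=np.cross(x,y)
    q=R.from_matrix(np.c_[x,y,z]).as_quat(); return [q[3],q[0],q[1],q[2]]
def wristT(bot):
    p=np.array(bot.read_position());q=bot.read_tool_rot();M=np.eye(4);M[:3,:3]=R.from_quat([q[1],q[2],q[3],q[0]]).as_matrix();M[:3,3]=p
    return np.linalg.inv(M@np.array(bot.calibration("wrist")["hand_eye"]))
E
python3 - <<'E'
from h import *
from cell import bot
c=bot.calibration("top");K=np.array(c["mtx"]);T=np.array(c["extrinsics"])
P=np.array([[57,184,114],[-57,184,114],[40,-179,62],[-40,-179,62]])/1000
uv=np.array([[91,207],[62,337],[510,303],[495,389]])/3.15+110
pm,r=fit([(K,T,P,uv)],[.6,.3,0.1]);print("mag",pm,np.round(r.reshape(-1,2),1))
# plate: centre
uvp=np.array([294,285])/5+[300,140]; print("plate c",ray(K,T,uvp,0.04))
a=np.array([[205,122],[478,253],[112,312],[390,447]])/5+[300,140]
w=np.array([ray(K,T,u,.052) for u in a]);print(w.mean(0),w)
print("catch",world(pm,[[0,-.155,.046],[0,.134,.141],[0,.184,.141]]))
for t,yaw in [([*world(pm,[[0,.134,.12]])[0]],pm[2]+np.pi/2)]:
    for k in (0,np.pi): print(bot.solve_ik(t,wq(yaw+k)))
E
```

```text
mag [ 0.55163753  0.18659725 -0.16913803] [[ 0.8  0.3]
 [ 0.7  0.1]
 [-0.6 -0.4]
 [-0.9  0.1]]
plate c [ 0.58817899 -0.24871161  0.04      ]
[ 0.58821994 -0.24841458  0.052     ] [[ 0.68244061 -0.19687634  0.052     ]
 [ 0.60528339 -0.35372486  0.052     ]
 [ 0.57137234 -0.14235337  0.052     ]
 [ 0.49378343 -0.30070375  0.052     ]]
catch [[0.52554595 0.03380906 0.046     ]
 [0.57419411 0.3186851  0.141     ]
 [0.58261075 0.36797161 0.141     ]]
[ 0.39437274  0.60553135 -0.04005389  0.92521109  0.          0.56351077]
[ 0.39437274  0.60553135 -0.04005389  0.92521109  0.         -2.57808188]
```

```bash
python3 - <<'E'
from h import *
from cell import bot
pm=[0.5516,0.1866,-0.169]
bot.move_pose(world(pm,[[0,.134,.28]])[0],wq(pm[2]+np.pi/2))
bot.wait(.2)
T=wristT(bot);im=bot.camera("wrist");np.save("T1.npy",T);cv2.imwrite("pics/w1.png",im[:,:,::-1])
K=np.array(bot.calibration("wrist")["mtx"])
print(bot.search_frame("wrist","gate_grip"))
P=np.array([[57,184,114],[-57,184,114],[57,203,114],[-57,203,114],[35,128,156],[35,140,156],[-35,128,156],[-35,140,156],[61.5,73,162],[-61.5,73,162]])/1000
print(proj(K,T,world(pm,P)).round(1).tolist(),bot.read_clock())
E
```

```text
[{'bbox': [268.3, 136.4, 70.4, 90.1], 'confidence': 0.78}]
[[362.6, 228.7], [367.7, 131.9], [378.3, 228.7], [385.3, 132.0], [315.4, 226.0], [326.9, 226.0], [315.0, 159.1], [327.5, 159.1], [263.0, 251.5], [254.3, 131.2]] 3.1833
```

View pics/w1.png

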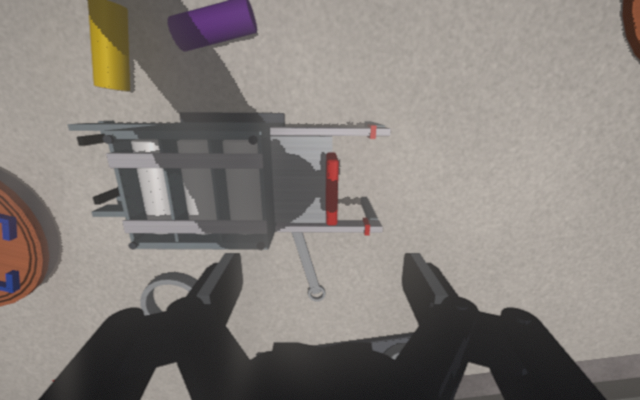

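```bash
python3 - <<'E'
import cv2
im=cv2.imread("pics/w1.png"); cv2.imwrite("pics/w1c.png",cv2.resize(im[110:260,240:400],None,fx=4,fy=4,interpolation=cv2.INTER_CUBIC))
cv2.imwrite("pics/w1d.png",cv2.resize(im[100:260,60:280],None,fx=3.5,fy=3.5,interpolation=cv2.INTER_CUBIC))
E
```

```text
(no output)
```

View pics/w1c.png

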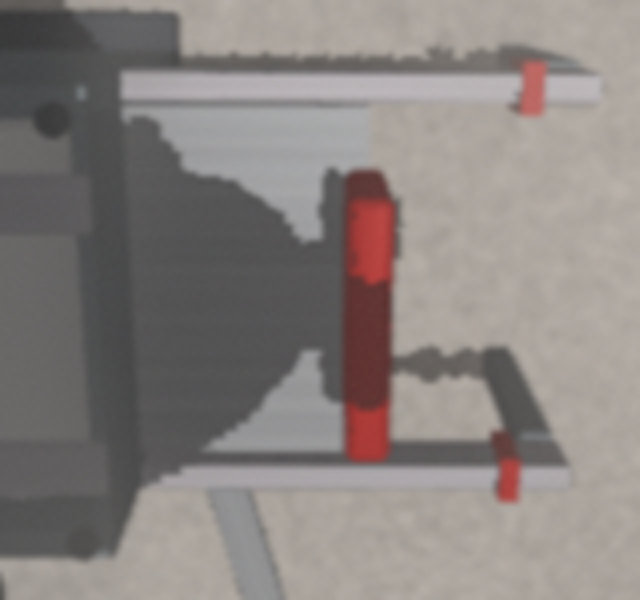

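View pics/w1d.png

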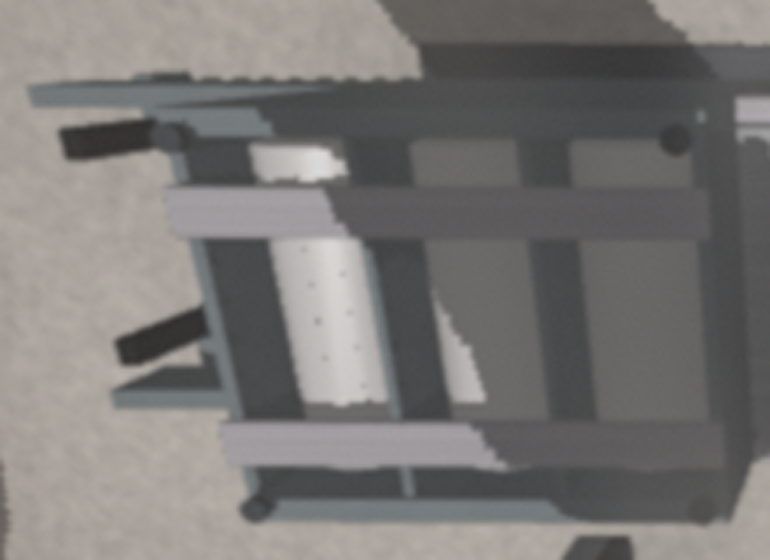

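```bash
python3 - <<'E'
from h import *
from cell import bot
K=np.array(bot.calibration("wrist")["mtx"]);T=np.load("T1.npy")
c=bot.calibration("top");Kt=np.array(c["mtx"]);Tt=np.array(c["extrinsics"])
P=np.array([[57,184,114],[-57,184,114],[57,203,114],[-57,203,114]])/1000
uv=np.array([[508,477],[532,87],[570,477],[600,87]])/4+[240,110]
F=np.array([[35,0,156],[-35,0,156]])/1000; fuv=np.array([[367,460],[369.5,198]])/4+[240,110]
Pt=np.array([[57,184,114],[-57,184,114]])/1000; uvt=np.array([[91,207],[62,337]])/3.15+110
Ft=F; 
def f(p,w=1,wt=0):
    m=p[:3];G=F.copy();G[:,1]=.134+p[3]
    return np.concatenate([w*(proj(K,T,world(m,P))-uv).ravel(),w*(proj(K,T,world(m,G))-fuv).ravel(),wt*(proj(Kt,Tt,world(m,Pt))-uvt).ravel()])
for w,wt in [(1,0),(1,1),(1,2.5)]:
    r=least_squares(f,[.55,.187,-.17,.005],args=(w,wt),loss='soft_l1');print(r.x.round(4),f(r.x,w,wt).round(1), world(r.x[:3],[[0,.134+r.x[3],.141]])[0])
E
```

```text
[ 0.5522  0.1919 -0.1707  0.0055] [-0.1 -0.5 -0.3  0.2  0.1 -0.5  0.3  0.3 -0.2  1.   0.2 -0.4 -0.  -0.
 -0.  -0. ] [0.57591041 0.32938407 0.141     ]
[ 0.5522  0.1917 -0.1706  0.0057] [-0.2 -0.5 -0.5  0.2 -0.  -0.5  0.1  0.3 -0.2  1.   0.2 -0.4 -1.  -0.
 -1.2 -0.2] [0.57591018 0.32938425 0.141     ]
[ 0.5521  0.1912 -0.1704  0.0062] [-0.6 -0.5 -1.   0.2 -0.4 -0.5 -0.4  0.3 -0.2  1.   0.2 -0.5 -2.2  0.
 -2.5 -0.5] [0.57588918 0.32938819 0.141     ]
```

```bash
python3 - <<'E'
from h import *
from cell import bot
pm=[0.5522,0.1916,-0.1706]
bot.set_gripper(.62,grasp_force=70)
g=world(pm,[[0,.1397,.123]])[0]
bot.move_linear([g[0],g[1],.18],speed=.12)
print(bot.move_linear(g,speed=.08,until_force=8), bot.read_position())
bot.set_gripper(0.0,grasp_force=70)
print(bot.read_gripper_width(),bot.read_ft_force(),bot.read_position())
T=wristT(bot);im=bot.camera("wrist");np.save("T2.npy",T);cv2.imwrite("pics/w2.png",im[:,:,::-1]);print(bot.read_clock())
E
```

```text
False [0.57627787 0.32944929 0.12346869]
0.1315008011193802 [-0.83182879  0.00618969  4.01074605] [0.57622728 0.32936844 0.12367111]
5.9583
```

View pics/w2.png

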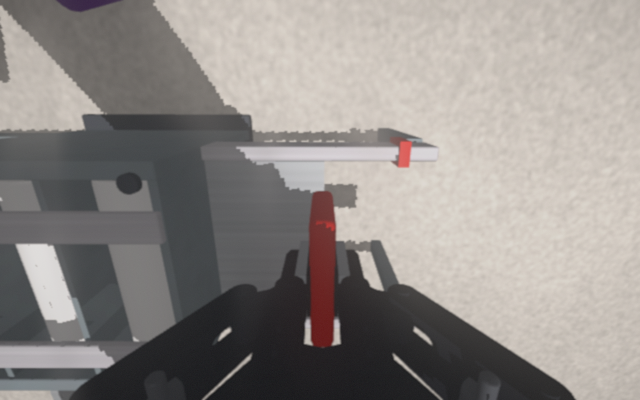

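```bash
python3 - <<'E'
from h import *
from cell import bot
K=np.array(bot.calibration("wrist")["mtx"]);T=np.load("T2.npy");pm=[0.5522,0.1916,-0.1706]
w=ray(K,T,[404,152],.114);p=np.array([0.57622728,0.32936844])
d=w[:2]-p;a=pm[2];print("red-tcp in mag axes",d@[np.cos(a),np.sin(a)],d@[-np.sin(a),np.cos(a)])
f=ray(K,T,[322,225],.156);d=f[:2]-p;print("fin-tcp",d@[np.cos(a),np.sin(a)],d@[-np.sin(a),np.cos(a)])
p0=np.array(bot.read_position());t=p0+np.r_[.0447*np.array([-np.sin(a),np.cos(a)]),0]
print(bot.move_linear(t,speed=.05),bot.read_position()-p0,bot.read_ft_force());bot.wait(.3)
T=wristT(bot);im=bot.camera("wrist");np.save("T3.npy",T);cv2.imwrite("pics/w3.png",im[:,:,::-1])
im=bot.camera("top");cv2.imwrite("pics/t3.png",im[:,:,::-1]);print(bot.read_clock())
E
```

```text
red-tcp in mag axes -0.05856091542137381 0.0444063002814727
fin-tcp -0.03373376534183936 -0.0002128864259098982
False [7.16707578e-03 4.13724593e-02 2.34464752e-05] [-2.73981811 -7.85380131  5.50828858]
7.4083
```

View pics/w3.png

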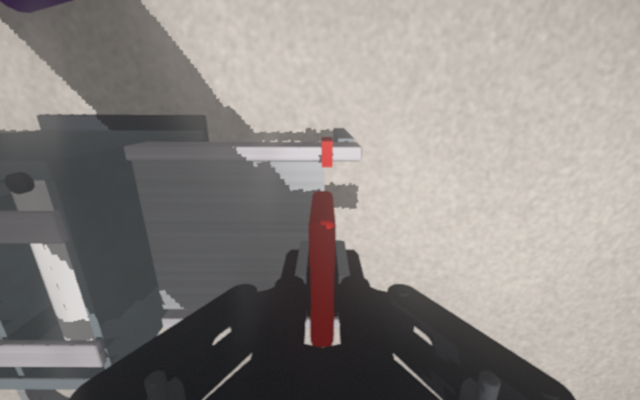

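View pics/t3.png

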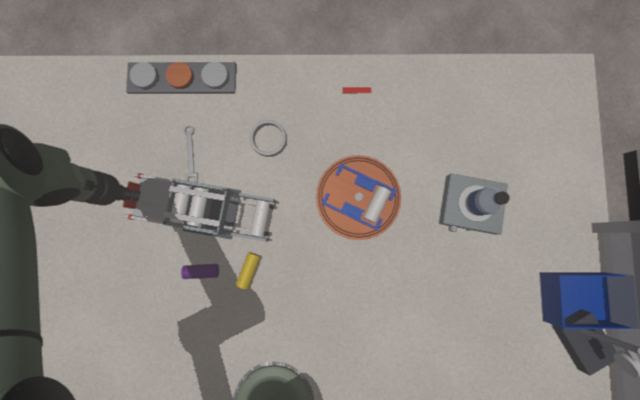

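```bash
python3 - <<'E'
from h import *
from cell import bot
K=np.array(bot.calibration("wrist")["mtx"]);a=-.1706;ey=np.array([-np.sin(a),np.cos(a)])
p0=np.array(bot.read_position())
bot.move_linear(p0+np.r_[.0046*ey,0],speed=.03);print((bot.read_position()-p0)[:2]@ey,bot.read_ft_force())
bot.set_gripper(.5)
p=np.array(bot.read_position());print((p-p0)[:2]@ey)
bot.move_linear(p+[0,0,.16],speed=.2)
T=wristT(bot);im=bot.camera("wrist");np.save("T4.npy",T);cv2.imwrite("pics/w4.png",cv2.resize(im[100:280,60:420,::-1],None,fx=2.2,fy=2.2,interpolation=cv2.INTER_CUBIC));print(bot.read_clock())
E
```

```text
0.0016183524389513605 [-3.33352702 -8.07548721  6.85317567]
0.004868524797229289
9.0667
```

View pics/w4.png

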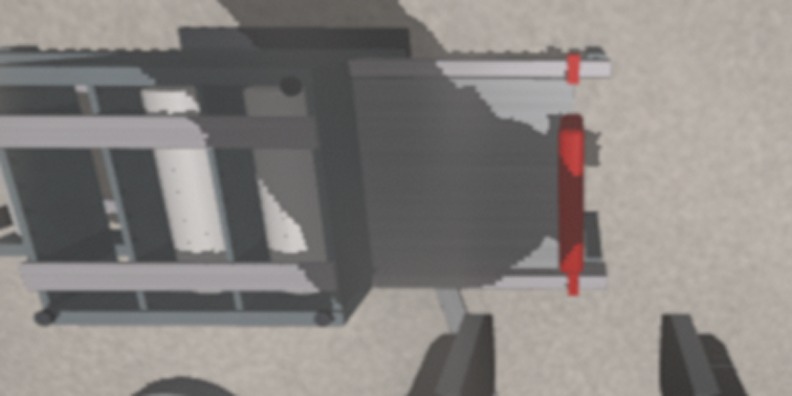

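```bash
python3 - <<'E'
from h import *
from cell import bot
pm=[0.5522,0.1916,-0.1706]
bot.move_linear([*world(pm,[[0,.0,.0]])[0][:2],.29],speed=.3)
bot.move_linear([*world(pm,[[0,-.155,.0]])[0][:2],.25],speed=.3)
bot.set_gripper(1.0)
T=wristT(bot);im=bot.camera("wrist");np.save("T5.npy",T);cv2.imwrite("pics/w5.png",im[:,:,::-1])
K=np.array(bot.calibration("wrist")["mtx"])
print([(d['bbox'],d['confidence']) for d in bot.search_frame("wrist","roller_1")])
x=np.array([[50,-.155e3,66],[-50,-155,66],[40,-175,62],[-40,-175,62],[57,-180,67],[-57,-180,67]])/1000
print(proj(K,T,world(pm,x)).round(1).tolist(),bot.read_clock())
E
```

```text
[([310.3, 0.0, 45.9, 88.6], 0.92), ([462.5, 140.9, 49.5, 92.5], 0.9), ([516.9, 141.9, 47.1, 92.0], 0.88), ([403.5, 0.7, 98.2, 47.2], 0.81), ([306.4, 131.1, 32.2, 86.6], 0.71)]
[[321.6, 216.9], [321.8, 135.9], [305.8, 208.3], [304.7, 144.2], [301.8, 222.3], [299.8, 129.6]] 11.125
```

View pics/w5.png

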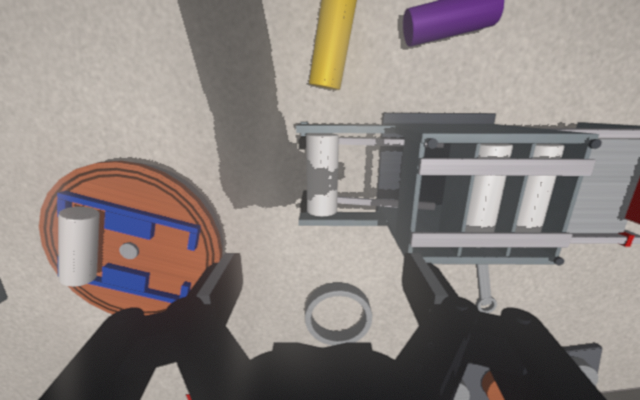

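```bash
python3 - <<'E'
from h import *
from cell import bot
pm=[0.5522,0.1916,-0.1706]
K=np.array(bot.calibration("wrist")["mtx"]);T=np.load("T5.npy")
print("plate c",ray(K,T,[128.5,251],.041), "old roller",ray(K,T,[79,212],.08))
u=np.array([[64,195],[195,247],[188,298]]);print([ray(K,T,x,.052).round(4) for x in u])
c=world(pm,[[0,-.155,.029]])[0]
bot.move_linear([c[0],c[1],.1],speed=.25)
print(bot.move_linear(c,speed=.08,until_force=8), bot.read_position())
bot.set_gripper(0.0,grasp_force=60)
print(bot.read_gripper_width(),bot.read_ft_force(),bot.read_position())
T=wristT(bot);im=bot.camera("wrist");np.save("T6.npy",T);cv2.imwrite("pics/w6.png",im[:,:,::-1]);print(bot.read_clock())
E
```

```text
plate c [ 0.5905475  -0.24929963  0.041     ] old roller [ 0.51467667 -0.25417439  0.08      ]
[array([ 0.4958, -0.2904,  0.052 ]), array([ 0.5954, -0.1482,  0.052 ]), array([ 0.6735, -0.1838,  0.052 ])]
False [0.52636653 0.03882991 0.02943023]
0.4479292727827545 [-1.49728519 -0.04022435  5.0578547 ] [0.52617748 0.03903403 0.02959446]
13.45
```

View pics/w6.png

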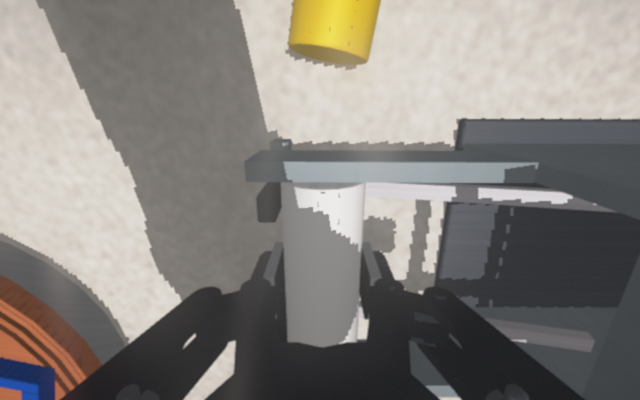

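```bash
python3 - <<'E'
from h import *
from cell import bot
K=np.array(bot.calibration("wrist")["mtx"]);T=np.load("T6.npy");a=-.1706
w=ray(K,T,[330,182.5],.066);d=w[:2]-np.array([0.52617748,0.03903403]);print("near end in mag x",d@[np.cos(a),np.sin(a)],d@[-np.sin(a),np.cos(a)])
p=np.array(bot.read_position())
bot.move_linear(p+[0,0,.15],speed=.2)
print(bot.read_gripper_width(),bot.read_ft_force())
b=np.array([.613,-.1993]);yaw=np.deg2rad(63.9)
bot.move_linear([*b,.18],speed=.25,rotation=wq(yaw))
bot.wait(.2)
T=wristT(bot);im=bot.camera("wrist");np.save("T7.npy",T);cv2.imwrite("pics/w7.png",im[:,:,::-1])
im=bot.camera("side");cv2.imwrite("pics/s7.png",cv2.resize(im[60:300,180:480,::-1],None,fx=2.5,fy=2.5));print(bot.read_clock(),bot.read_position())
E
```

```text
near end in mag x -0.0536766021866956 0.0028751686727907324
0.4469714869288955 [-0.46641216 -0.04690812 -3.59733993]
15.8167 [ 0.61302529 -0.19846408  0.18029703]
```

View pics/w7.png

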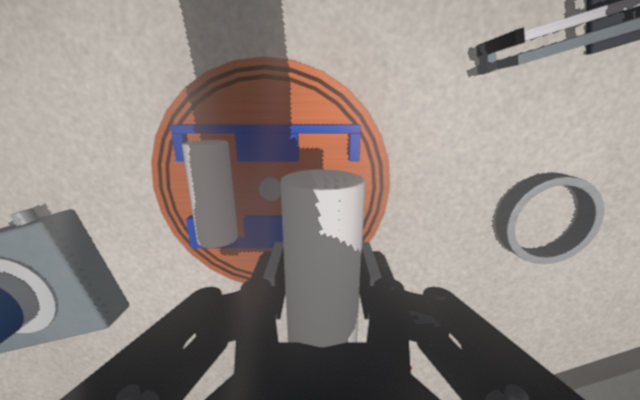

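View pics/s7.png

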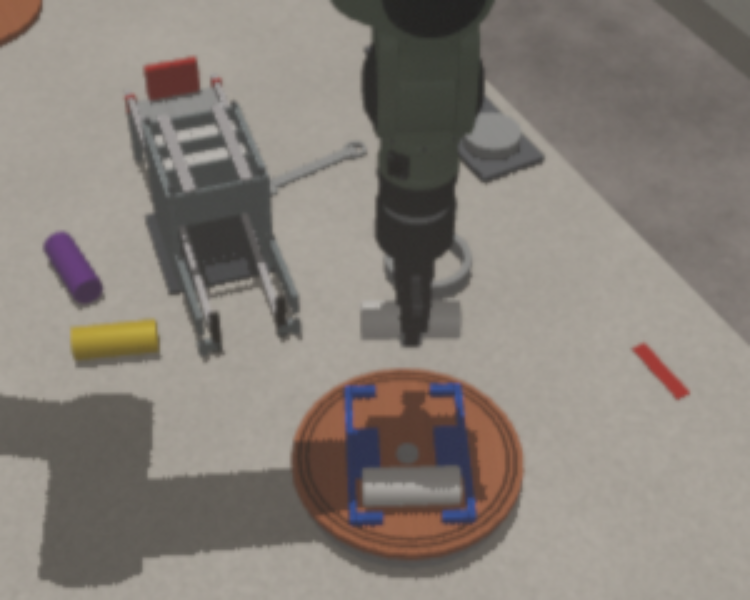

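```bash
python3 - <<'E'
import cv2
im=cv2.imread("pics/w7.png"); cv2.imwrite("pics/w7c.png",cv2.resize(im[100:260,160:380],None,fx=3.6,fy=3.6,interpolation=cv2.INTER_CUBIC))
E
```

```text
(no output)
```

View pics/w7c.png

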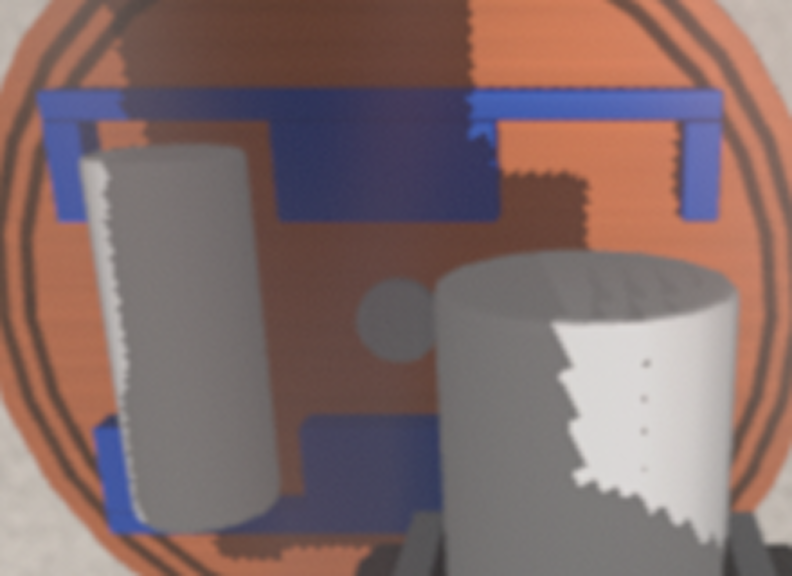

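```bash
python3 - <<'E'
from h import *
from cell import bot
K=np.array(bot.calibration("wrist")["mtx"]);T=np.load("T7.npy")
P=np.array([[-30,-30,52],[-30,30,52],[-30,80,52],[-57,80,52],[-57,30,52],[30,-30,52],[0,0,41]])/1000
uv=np.array([[279,219],[499,219],[683,219],[683,120],[497,120],[303,415],[398,320]])/3.6+[160,100]
r,e=fit([(K,T,P,uv)],[.589,-.249,-.4556]);print(r,np.rad2deg(r[2]),e.reshape(-1,2).round(1));fb=world(r,[[0,.055,.06]])[0];print("bay",fb)
# roller in hand: near end rim top, at z centre .18+.019-.002 
p=np.array([ 0.61302529,-0.19846408]);zc=.18+.0165
a=r[2]
for u,z in [((587,322),zc+.02),((437,290),zc),((738,290),zc)]:
    w=ray(K,T,np.array(u)/3.6+[160,100],z)[:2]-p;print(w@[np.cos(a),np.sin(a)],w@[-np.sin(a),np.cos(a)])
E
```

```text
[ 0.58839746 -0.24532738 -0.45477748] -26.056830257393667 [[-0.3  0.2]
 [-0.   0.3]
 [-0.   0.3]
 [ 0.9 -0.4]
 [-0.2 -0.5]
 [-1.5  2.7]
 [ 1.  -1.4]]
bay [ 0.61255689 -0.19591765  0.06      ]
-0.05097000576495218 0.0002526083324845434
-0.049399326547664636 -0.019093991711705196
-0.04944462493375299 0.019915005726306976
```

```bash
python3 - <<'E'
from h import *
from cell import bot
bot.move_linear([.6126,-.1962,.09],speed=.15,rotation=wq(np.pi/2-.4548))
bot.wait(.2)
T=wristT(bot);im=bot.camera("wrist");np.save("T8.npy",T);cv2.imwrite("pics/w8.png",im[:,:,::-1])
cv2.imwrite("pics/w8c.png",cv2.resize(im[100:260,160:400,::-1],None,fx=3.3,fy=3.3,interpolation=cv2.INTER_CUBIC));print(bot.read_clock(),bot.read_position(),bot.read_gripper_width())
E
```

```text
16.8167 [ 0.61330967 -0.19656074  0.09113898] 0.44866207947633086
```

View pics/w8.png

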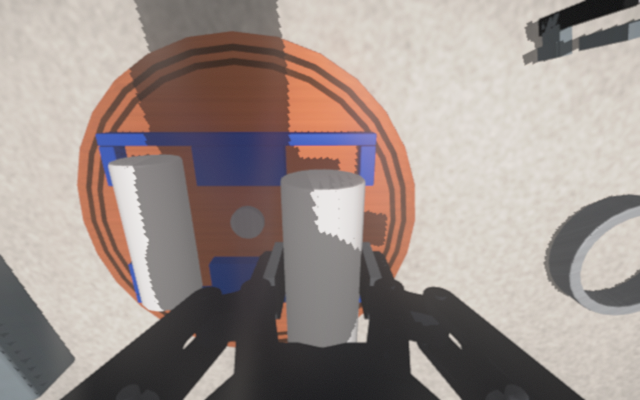

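View pics/w8c.png

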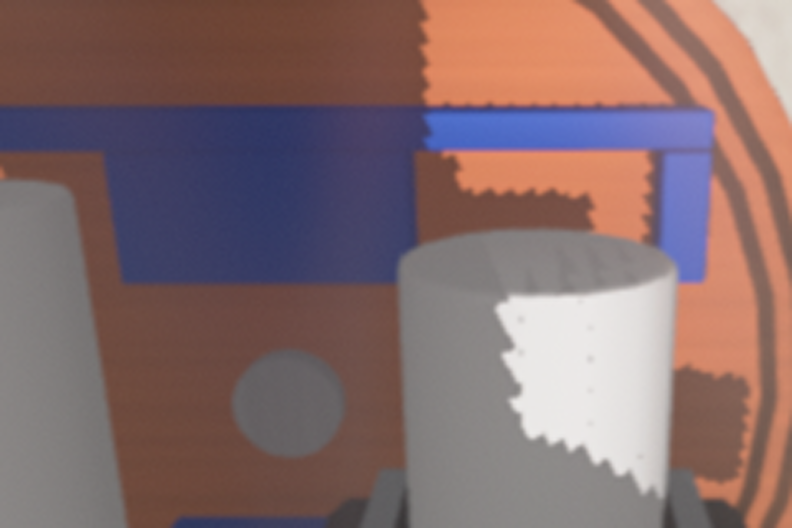

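```bash
python3 - <<'E'
from h import *
from cell import bot
K=np.array(bot.calibration("wrist")["mtx"]);T=np.load("T8.npy")
P=np.array([[-30,-30,52],[-30,30,52],[-57,30,52],[-57,-30,52],[-57,80,52],[0,0,41]])/1000
uv=np.array([[123,282],[415,282],[415,151],[105,152],[662,151],[288,405]])/3.3+[160,100]
for n in (5,6):
  r,e=fit([(K,T,P[:n],uv[:n])],[.589,-.249,-.4556]);print(r,e.reshape(-1,2).round(1).tolist());fb=world(r,[[0,.055,.06]])[0];print("bay",fb)
  p=np.array([0.61330967,-0.19656074]);a=r[2];d=fb[:2]-p;print("tcp->bay in lap", d@[np.cos(a),np.sin(a)],d@[-np.sin(a),np.cos(a)])
E
```

```text
[ 0.58874558 -0.24535547 -0.45582808] [[0.0, 0.4], [0.4, 0.5], [-1.3, -0.1], [-0.4, -0.5], [1.3, -0.0]]
bay [ 0.61295691 -0.19597115  0.06      ]
tcp->bay in lap -0.0005762813270941894 0.0003741061620192306
[ 0.58873207 -0.2456375  -0.4575275 ] [[-0.3, 0.5], [0.1, 0.7], [-1.5, 0.1], [-0.6, -0.5], [1.1, 0.4], [1.7, -2.0]]
bay [ 0.61302729 -0.1962944   0.06      ]
tcp->bay in lap -0.00037098531552436694 0.00011421509562648315
```

```bash
python3 - <<'E'
from h import *
from cell import bot
p=np.array(bot.read_position())
bot.move_linear([.6128,-.1960,.06],speed=.1);print(bot.read_position(),bot.read_ft_force())
print(bot.move_linear([.6128,-.1960,.0415],speed=.03,until_force=5),bot.read_position(),bot.read_ft_force())
im=bot.camera("wrist");cv2.imwrite("pics/w9.png",im[:,:,::-1]);print(bot.read_clock(),bot.read_gripper_width())
E
```

```text
[ 0.61238062 -0.19581107  0.05958796] [-0.06569285  0.1412952  -3.84694295]
True [ 0.61286632 -0.1960131   0.04497824] [-0.44372557 -0.51124118  4.71344016]
17.8333 0.44919741548798864
```

View pics/w9.png

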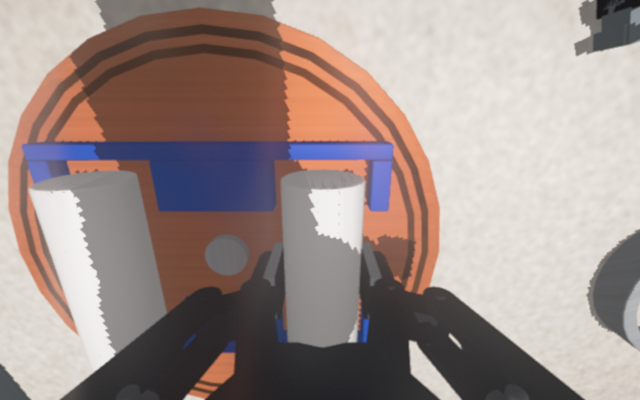

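```bash
python3 - <<'E'
from h import *
from cell import bot
bot.set_gripper(.7); p=np.array(bot.read_position());print(p,bot.read_ft_force())
bot.move_linear(p+[0,0,.06],speed=.1)
bot.move_linear(p+[0,0,.2],speed=.25)
bot.wait(.3)
T=wristT(bot);im=bot.camera("wrist");np.save("T10.npy",T);cv2.imwrite("pics/w10.png",im[:,:,::-1])
im=bot.camera("side");cv2.imwrite("pics/s10.png",cv2.resize(im[60:300,180:480,::-1],None,fx=2.5,fy=2.5))
im=bot.camera("top");cv2.imwrite("pics/t10.png",cv2.resize(im[100:300,110:420,::-1],None,fx=2.5,fy=2.5))
print(bot.read_clock(),bot.read_ft_force())
E
```

```text
[ 0.61147575 -0.19541201  0.04341502] [ 0.05546356 -0.19169454 -0.44716467]
20.0833 [-0.20829429 -0.29555759  0.00743958]
```

View pics/w10.png

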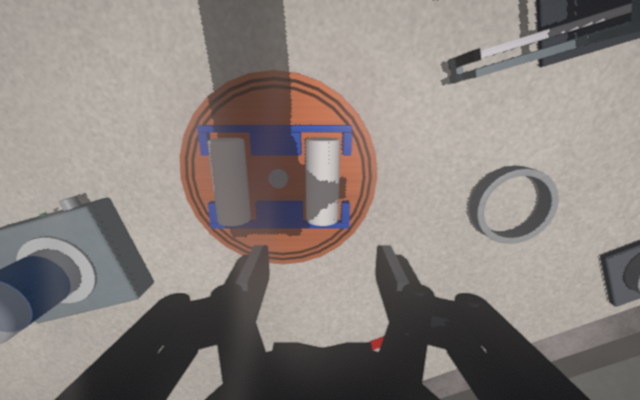

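View pics/s10.png

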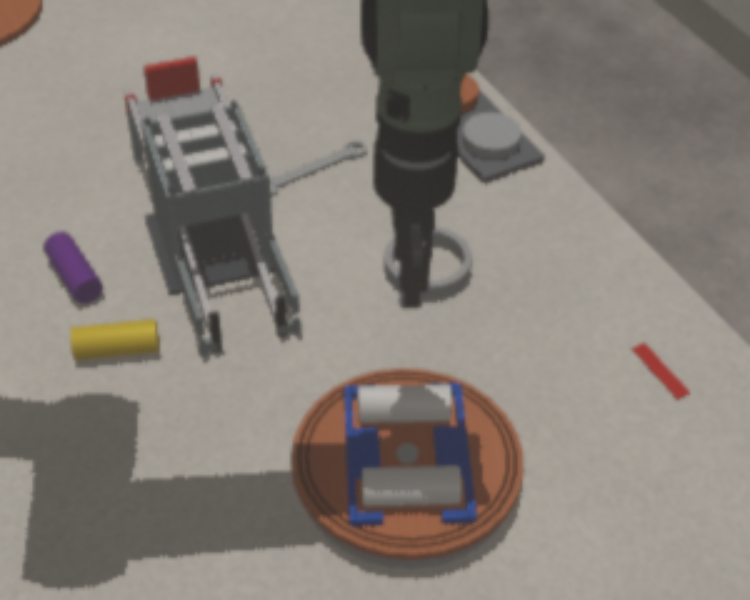

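View pics/t10.png

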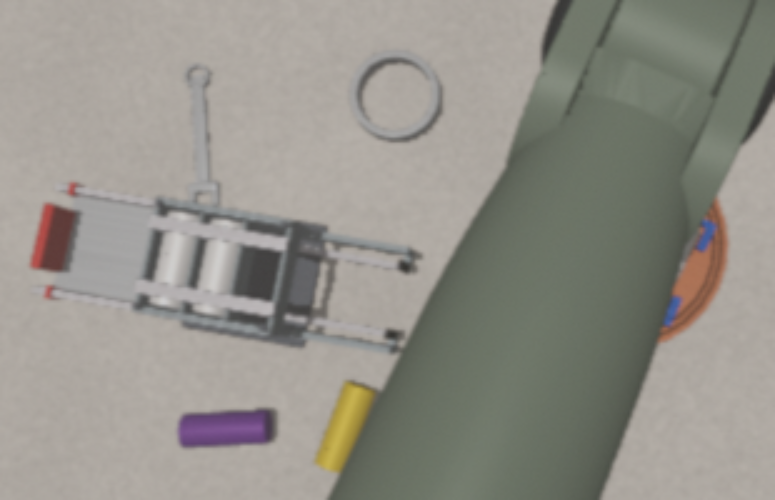

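```bash
python3 - <<'E'
import cv2
im=cv2.imread("pics/w10.png"); cv2.imwrite("pics/w10c.png",cv2.resize(im[110:250,190:370],None,fx=4,fy=4,interpolation=cv2.INTER_CUBIC))
E
```

```text
(no output)
```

View pics/w10c.png

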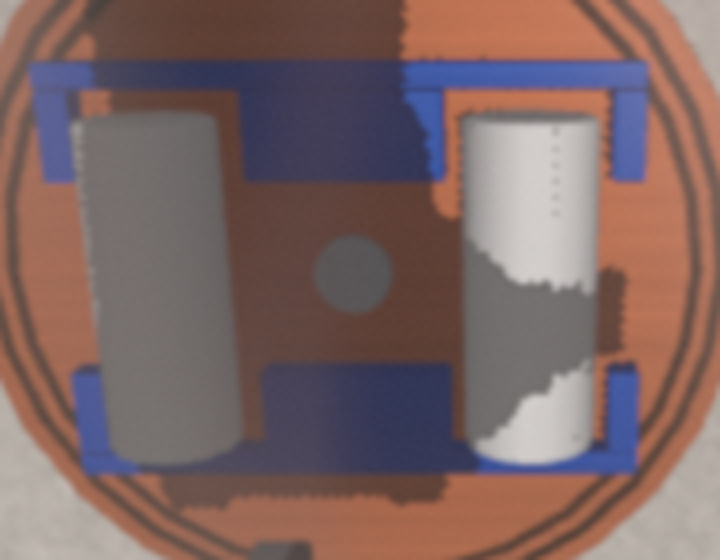

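```bash
python3 - <<'E'
from cell import bot
print(bot.read_clock());bot.close_job()
E
```

```text
20.0833
the job is handed in; nothing more can be done
```

I finished the job and handed it in at 20.1 s; closing it reports no verdict.

- **Gate:** I gripped the red grip and pulled it about 44 mm from a start of about 5.7 mm. After release, the wrist picture shows the grip level with the red lines within about 1 mm. That is about 50 mm open. The first pull stopped about 2.5 mm short, so I nudged it further.
- **Rollers in the magazine:** The first roller rolled out to the end stops. The last pictures show the other two still in the magazine.
- **First roller:** I took it from the runway and measured it centred in the jaws. It went down into the empty bay until the tool felt contact, about 1.4 mm above the expected seated height, and I released it there. The last wrist and side pictures show it flat and centred between the ribs, along the bay.
- **Bystanders:** The old roller, ring, bottle, wrench and the look-alikes show no visible change in the pictures. I did not measure them.

Two measurements disagreed: the top and wrist cameras differed by about 3 to 5 mm along world y. I used the wrist values, and the grasps and the placing came out centred.

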